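# Set the paper punch: dial, guide leg to the mark, cam lever shut

### The arm

A 6-joint arm with a two-finger parallel gripper is mounted at the origin on the work surface. World frame = base frame: x ahead of the robot, y to its left, z up, the work surface at z = 0. Lengths are in mm, angles in rad, forces in N, time in s.
With the tool pointing down it reaches from about 325 to 900 mm from the base axis. Payload 3.5 kg.
Tool frame: the origin (TCP) lies midway between the tips of the shut fingers; the grasp point (between the pads) lies 19 mm behind it (r.grip_point_offset is the distance from the TCP to the grasp point, in mm); z points along the fingers, y is the line along which they close (so a half turn about z gives the same grasp; the last joint's range is limited). The gripper opens to 85 mm and grips with 20 to 120 N. Pads are 22 mm wide; open, the fingers measure 114 mm over their backs; the gripper's body (76 mm by 85 mm) begins 54 mm behind the grasp point. The pads swing forward as they close: fully open they stand 13 mm farther back than shut.
Start: joints at [-0.103, 0.276, -0.026, 1.268, 0, 1.467], TCP at [624.997, -0.01, 231.313] pointing down, gripper open.
Joint ranges: [-3.12, 3.12], [-0.85, 1.88], [-1.08, 1.24], [-1.95, 2.15], [-1.57, 1.53], [-3.14, 3.14]. Speed limits (rad/s): [2.57, 2.57, 3.14, 3.14, 3.14, 3.14].

### API

Orientations are given as a unit quaternion [w, x, y, z].
In Python, from workcell import r gives the robot as it stands.
- The arm moves only by the tool arm_command, never from a script. Its arguments are lists of equal length, an entry for each row: "rot": the turn, a rotation vector about the tool's x, y, z in degrees, a list of three; "dp": the shift along the tool's x, y, z in mm, a list of three; "jaw": the finger opening in mm, from 0 to 85.4. In form: {"rot": [[wx, wy, wz], ...], "dp": [[tx, ty, tz], ...], "jaw": [jaw, ...]}. A call has 1 to 12 rows; each row shifts and turns the commanded pose from where the row before left it, along the tool's axes as they then stand; what a row does not reach is not made up. A row lasts 1/8 s, in which the tool goes at most 62.5 mm and 10.7 degrees, less where a joint would pass 70% of its speed; a pose out of reach is approached as far as the arm can. A call with a gripper value outside its range is refused whole. The fingers move at their own pace and stop on an object; "force" is the grip in N (left out, the last holds). Time passes only in rows, so rows that do not move let the fingers close. It gives the time, the measured TCP pose, the force, the opening and the grip force at its end, in the units of the state.
- r.observe(): the state, without advancing time (a new reading comes with each control period).
- r.grab_frame(name): name is "scene" or "side" or "wrist"; returns the picture (480x640x3 uint8, red, green, blue); there is no depth.
- r.calibration(name): a dict with "fovy" (degrees; the focal length in pixels is half the picture's height over the tangent of half this angle, whatever the lens; pixels are square), "cx", "cy" (the principal point, pixels), "k1" (the pictures are not rectified: a ray, as slopes to the right and down, at radius r is drawn at 1 + k1 r^2 times it, then the intrinsics apply), "extrinsics" (4x4, takes a point from camera to world coordinates). Camera axes: x right, y up, looking along -z (the intrinsics and any distortion apply to the point x, -y, -z); pixel columns grow to the right and rows downward; lengths in mm; the calibration is good to about 2 mm. A picture is of the moment at which its call begins: read the wrist's pose just before it. calibration takes no time and is no camera call; for the wrist camera it gives the pose at the moment of the call.
- r.job_done(): hands the job in; it is judged then, once.
The state is a dict: "time": time; "joint_pos": joint angles; "joint_vel": joint speeds; "joint_efforts": joint torques, N m; "tool_pos": TCP position; "ee_rot": TCP orientation; "contact_force": force on the tool from outside, world axes, zero at the start; "moment": the same for the moment, N m; "gripper_width": opening from 0.0 (shut) to 1.0 (fully open); "grip_force": force on a finger pad.
Only numpy, scipy, OpenCV 4.12 (cv2) and the standard library are available. Lean on these libraries where they do the work, as an engineer would, in place of code of your own. Each camera call takes 0.05 s, during which the arm holds its last target. There are 200 camera calls.

### The job

Set up the paper punch: turn its selector dial to the three-pip position and leave it there, then draw the sprung guide leg out until its pointer lines up with the white mark clip on the scale. With the leg held at the mark, pinch the cam lever shut against it (the lever must stay open until the pointer is at the mark). Finish while still holding: keep the leg and the closed lever pinched between the fingers, pointer on the mark, do not let go, and leave the other things on the desk alone.

Things in the scene. Friction and masses are not known exactly. Their poses are not given: they have to be found in the camera images.
- machine: Paper punch fixed to the desk. Grey deck, x -110 to +100 mm, y -90 to +130 mm, top at z = 44 mm; black punching head with its press handle, 136 mm tall, on it at y +80 to +130 mm. Origin on the desk under the deck. Its -y is the way the guide leg comes out; it stands turned by up to 0.25 rad. On the deck around the dial: groups of one, two and three small white pips.
- selector_grip (a point): On the dial's axis, 26 mm above the deck, inside the dial's upright grip bar: 12 mm thick, 46 mm long, 11 to 37 mm above the deck, on a turning black disc 52 mm wide and 12 mm high. x axis: along the bar to its white-tipped nose, which points at the pips; z: up. The dial stands 92 mm to the -x side of the leg's middle line.
- selector (a joint): Dial angle, rad, growing clockwise seen from above. It snaps into three detents: 0 = one pip, 0.6 = two pips, 1.2 = three pips (wanted); it starts at one or two pips. It takes under 0.15 N m to turn; let go within 0.2 rad of a detent it is drawn into it. Stops at -0.15 and 1.35.
- guide (a joint): How far the guide leg is drawn out, m: 0 = home (where it starts), 0.11 = stop. It slides along the machine's -y. A spring always pulls it home with 3 N (home) to 5 N (drawn out), also when the lever is shut, so it runs back whenever it is not held.
- guide_grip (a point): Middle of the final pinch (fingers closing along x), 53 mm above the desk, on the moving leg; axes as the machine's. The leg is a bar 16 mm wide, z 46 to 60 mm; its middle line lies 6.5 mm to the -x side. Leg plus shut lever: 29 mm wide, centred here. The open lever reaches up to 35 mm to +x of this point; fingers 80 mm or more apart, centred here, clear it.
- plate_mid (a point): Middle of the inner (deck-side) face of the upright cross plate at the leg's outer end: 120 mm wide (x), 6 mm thick, z 5 to 75 mm; 14 mm to -y of guide_grip. Fingers put down on both sides of the leg inside this plate can draw the leg out by pushing the plate outwards. With the leg home this face is 100 mm from the deck's edge.
- lever_end (a point): Middle of the upright round end (12 mm diameter, z 40 to 66 mm) of the black cam lever. The lever lies on the +x side of the leg and turns about a vertical pin on the leg, 48 mm from this end (towards the deck); the end is level with guide_grip in y when shut.
- lever (a joint): Cam lever angle, rad: 0 = shut, lying along the leg; 0.42 = fully open, its end swung away from the leg to +x. It starts open (0.30 to 0.40), stays where it is left, and 1 to 2 N at its end move it.
- pointer (a point): Tip of the thin white pointer on the leg's tail, above the deck; it moves with the leg along the machine's y.
- mark_mid (a point): Middle of the white mark clip (22 mm by 10 mm along y, 5 mm high) fixed on the black scale ledge beside the pointer's path; axes parallel to the machine's. The leg is at the mark when pointer and clip have the same y in the machine's frame (to within half the clip's width).
- stapler: Bystander, stapler 130 mm long, 52 mm high; origin at its underside.
- calculator: Bystander, desk calculator 150 by 100 by 14 mm; origin at its underside.
- notes: Bystander, block of sticky notes 75 by 75 by 22 mm; origin at its underside.
- eraser: Bystander, eraser 22 by 50 by 13 mm; origin at its underside.
- glue: Bystander, glue stick 28 mm diameter, 90 mm high, upright; origin at its underside.
- tape: Bystander, tape dispenser 60 by 140 by 78 mm; origin at its underside.
- pencup: Bystander, empty metal pen cup 76 mm diameter, 95 mm high; origin at its underside.

How it is judged (in metres and radians):
On the way, in this order (a step that is already met when the one before it is completed fails the run):
1. the dial rests at three pips, let go (value of joint selector between 1.05 and 1.35 rad and velocity of joint selector below 0.1 rad/s and contact force between the fingers and selector below 0.1 N), for 0.2 s.
2. the leg's pointer is at the mark, lever still open (y of pointer in the frame of mark_mid between -0.005 and 0.005 m and value of joint lever above 0.2 rad), for 0.2 s.
At the end, for the whole second after the job is handed in: The dial is at three pips (1.05 to 1.35 rad), the pointer is within 5 mm of the mark clip's middle and at rest, the lever is shut (below 0.06 rad), and the fingers still pinch them: over 3 N on the lever and over 3 N on the bar of the leg (value of joint selector between 1.05 and 1.35 rad and y of pointer in the frame of mark_mid between -0.005 and 0.005 m and value of joint lever below 0.06 rad and velocity of joint guide between -0.01 and 0.01 m/s and contact force between the fingers and lever above 3 N and contact force between the fingers and guide_c0 above 3 N); the arm keeps its last pose, push and grip.
It fails at once if the lever was shut with the pointer away from the mark (value of joint lever below 0.1 rad and not (y of pointer in the frame of mark_mid between -0.008 and 0.008 m)).
It fails at once if a bystander was moved over 30 mm or tipped over (distance of any of stapler, calculator, notes, eraser, glue, tape, pencup from where it was at the start of the episode above 0.03 m or angle between any of stapler, calculator, notes, eraser, glue, tape, pencup's own z axis and vertical above 0.5 rad).
It also fails if it takes over 48 s, if anything falls off the work surface, if the arm or the gripper's body presses on something with over 40 N, if the wrist force passes 120 N, or if a joint passes its speed limit or range.

## Working session

There is one attempt and no reset: what is moved stays moved. The work goes in short steps, Python scripts to look and compute and a tool call to move; the robot and the scene stay as the last step left them, time stands still between calls to the robot, and variables do not carry over. Pictures are saved under pics/ and viewed, at most 10 in all, crops included, and the job is handed in when it is done.

Besides the shell and the picture viewer there is one more tool, called as a command line: name --argument value ..., lists and objects as JSON in quotes. arm_command: Moves the arm, as the interface text tells. Its arguments: {"type":"object","properties":{"rot":{"type":"array"},"dp":{"type":"array"},"jaw":{"type":"array"},"force":{"type":"number"}},"required":["rot","dp","jaw"]}

```bash
mkdir -p pics; ls; cat > h.py <<'E'
import numpy as np, cv2
from workcell import r
def K(c):
    f=240/np.tan(np.radians(c["fovy"])/2); return f
def ray(c,u,v):
    f=K(c); x=(u-c["cx"])/f; y=(v-c["cy"])/f; rd=np.hypot(x,y); s=rd
    for _ in range(30): s=rd/(1+c["k1"]*s*s)
    k=s/rd if rd>0 else 1
    T=np.array(c["extrinsics"]); return T[:3,3], T[:3,:3]@np.array([x*k,-y*k,-1])
def onz(c,u,v,z):
    o,d=ray(c,u,v); return o+d*(z-o[2])/d[2]
def proj(c,p):
    T=np.array(c["extrinsics"]); q=T[:3,:3].T@(np.array(p)-T[:3,3]); x=q[0]/-q[2]; y=-q[1]/-q[2]
    k=1+c["k1"]*(x*x+y*y); f=K(c); return c["cx"]+f*x*k, c["cy"]+f*y*k
def snap(n,fn):
    c=r.calibration(n); im=r.grab_frame(n); cv2.imwrite(fn,im[:,:,::-1]); return c,im
E
python3 - <<'E'
from h import *
for n in ("scene","side","wrist"):
    c,im=snap(n,f"pics/{n}0.png"); print(n,c)
print(r.observe())
E
```

```text
pics
scene {'fovy': 56.95067174355504, 'cx': 323.6840395587359, 'cy': 239.59577394496588, 'k1': 0.016363903598541143, 'extrinsics': array([[ 4.05414369e-01, -6.09849802e-01,  6.80971665e-01,
         1.41236847e+03],
       [ 9.14118694e-01,  2.74633122e-01, -2.98267768e-01,
        -3.67421202e+02],
       [-5.11883437e-03,  7.43410968e-01,  6.68815319e-01,
         9.00221561e+02],
       [ 0.00000000e+00,  0.00000000e+00,  0.00000000e+00,
         1.00000000e+00]])}
side {'fovy': 56.31940580363087, 'cx': 320.73634574540756, 'cy': 245.86639834190476, 'k1': -0.02116576217261244, 'extrinsics': array([[ 7.16991371e-01,  5.20957481e-01, -4.63170247e-01,
         1.12396034e+02],
       [-6.96966645e-01,  5.47837394e-01, -4.62722039e-01,
        -4.70135784e+02],
       [ 1.26834734e-02,  6.54581922e-01,  7.55884672e-01,
         8.30980407e+02],
       [ 0.00000000e+00,  0.00000000e+00,  0.00000000e+00,
         1.00000000e+00]])}
wrist {'fovy': 59.27317277429864, 'cx': 325.0248707126725, 'cy': 241.00847231577535, 'k1': -0.08064029633620678, 'extrinsics': array([[ 9.99997591e-01, -4.42
[... 330 characters left out ...]
int_pos': array([-1.03390734e-01,  2.76989841e-01, -2.75557464e-02,  1.26800900e+00,
       -6.42714476e-06,  1.46738401e+00]), 'joint_vel': array([ 0.00089208, -0.00156067,  0.00347822, -0.00084611, -0.0007328 ,
        0.00101469]), 'joint_efforts': array([ 1.17211301e-03, -4.46055973e+01,  2.95638728e+01,  1.04999804e-02,
       -4.45402588e-05, -1.76044369e-05]), 'tool_pos': array([6.24389843e+02, 5.72624539e-02, 2.30401746e+02]), 'ee_rot': array([-6.80458132e-04,  7.07098874e-01,  7.07114142e-01, -5.56650441e-04]), 'contact_force': array([-0.99445377,  0.90295018, -0.05857317]), 'moment': array([0.01818633, 0.0161749 , 0.02784651]), 'grip_force': 0.0, 'gripper_width': 0.999631839742043}
```

View pics/scene0.png

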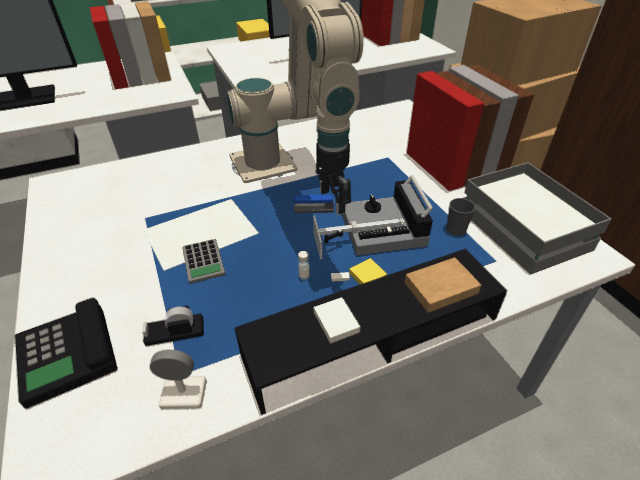

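View pics/side0.png

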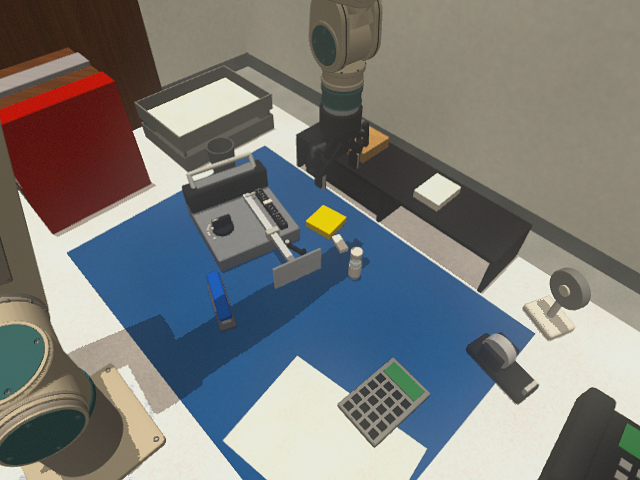

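View pics/wrist0.png

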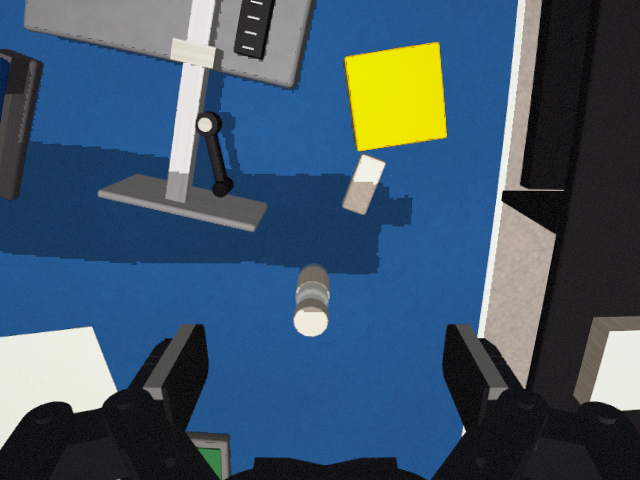

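The wrist image shows the leg from (205,0) to (176,200), with the plate top edge from (137,175) to (268,204). The lever pin is at (207,124) and its end at (222,187). The deck's front right corner is near (292,88). The scene camera shows the dial at (373,203), the side camera at (222,226).

```bash
cat >> h.py <<'E'
def tri(c1,p1,c2,p2):
    o1,d1=ray(c1,*p1);o2,d2=ray(c2,*p2)
    A=np.stack([d1,-d2],1);s=np.linalg.lstsq(A,o2-o1,rcond=None)[0]
    a=o1+s[0]*d1;b=o2+s[1]*d2;return (a+b)/2,np.linalg.norm(a-b)
E
python3 - <<'E'
from h import *
np.set_printoptions(precision=1,suppress=True)
s,d,w=[r.calibration(n) for n in ("scene","side","wrist")]
print("dial",tri(s,(373,200),d,(222,222)))
for n,u,v,z in [("legtop",204,5,60),("legbot",178,185,60),("plL",137,175,75),("plR",268,204,75),("pin",207,124,60),("lev",222,187,66),("deckR",292,88,44),("deckL",25,28,44),("glue",311,320,90),("eraser",345,208,13),("notes",358,150,22),("stapR",38,60,52),("stapbot",15,198,52)]:
    print(n,onz(w,u,v,z))
print("pencup",onz(s,460,203,95),"tape?",onz(s,180,320,50))
E
```

```text
dial (array([463.5, 213.9,  69.1]), np.float64(6.783931627461801))
legtop [543.6 146.2  60. ]
legbot [514.   22.6  60. ]
plL [490.   33.2  75. ]
plR [583.9  11.3  75. ]
pin [540.   67.2  60. ]
lev [549.1  22.1  66. ]
deckR [600.8  91.7  44. ]
deckL [401.5 140.3  44. ]
glue [614.6 -75.   90. ]
eraser [642.5  -7.7  13. ]
notes [652.1  43.6  22. ]
stapR [413.7 116.1  52. ]
stapbot [372.9  12.   52. ]
pencup [610.3 428.7  95. ] tape? [ 668.4 -418.    50. ]
```

arm_command --rot '[[0, 0, 0], [0, 0, 0], [0, 0, 0], [0, 0, 0], [0, 0, 0]]' --dp '[[40, -20, 0], [40, -20, 0], [40, -20, 0], [0, 0, 0], [0, 0, 0]]' --jaw '[85, 85, 85, 85, 85]'

```text
time: 0.78
tool_pos: [565.1, 119.8, 231.2]
ee_rot: [0.0, 0.707, 0.707, -0.0]
contact_force: [0.2, 0.8, -0.4]
gripper_width: 0.997
grip_force: 0.0
```

```bash
python3 - <<'E'
from h import *
c,im=snap("wrist","pics/w1.png"); np.save("w1.npy",c,allow_pickle=True); print(r.observe()["tool_pos"],r.observe()["time"])
E
```

```text
[565.37600294 119.43218771 231.19077991] 0.825
```

View pics/w1.png

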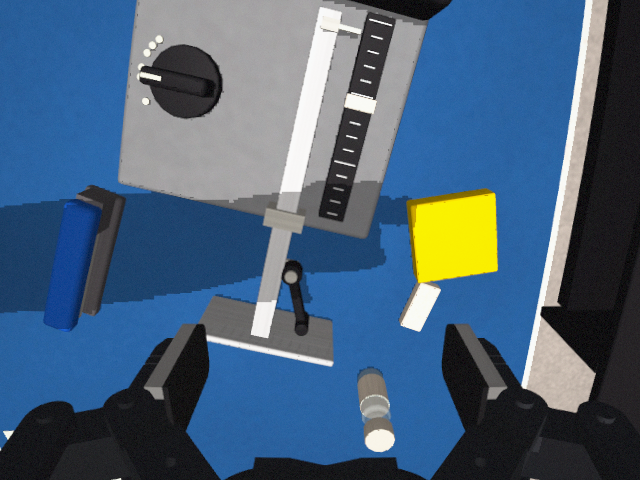

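The dial disc is at (185,81) with its bar nose at (142,75), so it stands at two pips. The pointer tip is at (361,31) and the clip centre at (360,103). The lever end is at (302,328), the pin at (292,270), and the plate top inner edge runs from (216,297) to (333,330).

```bash
python3 - <<'E'
from h import *
np.set_printoptions(precision=1,suppress=True)
w=np.load("w1.npy",allow_pickle=True).item(); im=cv2.imread("pics/w1.png")
def P(n,u,v,z): p=onz(w,u,v,z);print(n,p);return p
g=cv2.cvtColor(im,cv2.COLOR_BGR2HSV)
dark=((g[...,2]<60)).astype(np.uint8);dark[:30]=0;dark[130:]=0;dark[:,:150]=0;dark[:,240:]=0
ys,xs=np.nonzero(dark);print("dark bbox",xs.min(),xs.max(),ys.min(),ys.max())
dl=P("dial disc",185,81,56);n=P("nose",140,75,81);t=P("tail",213,91,81)
print("bar mid",(n+t)/2,"len",np.linalg.norm(n-t),"ang",np.arctan2(*(n-t)[[1,0]]))
a=P("leg top",330,12,60);b=P("leg bot",261,333,60);m=(a-b)/np.linalg.norm(a-b);print("yaw",np.arctan2(-m[0],m[1]))
a=P("deckL",119,182,44);b=P("deckR",367,237,44);print("len",np.linalg.norm(a-b),"yaw",np.arctan2(*(b-a)[[1,0]]))
a2=P("plL",216,297,75);b2=P("plR",333,330,75);print("len",np.linalg.norm(a2-b2),"yaw",np.arctan2(*(b2-a2)[[1,0]]))
P("pin",292,270,62);P("lev",302,328,66)
for z in (50,56,62): print(z,P("pt",361,31,z)-P("clip",360,103,z))
E
```

```text
dark bbox 150 221 45 117
dial disc [466.1 216.9  56. ]
nose [444.  220.5  81. ]
tail [492.2 209.3  81. ]
bar mid [468.1 214.9  81. ] len 49.49950778994 ang 2.913487386698703
leg top [569.5 260.5  60. ]
leg bot [511.6  14.4  60. ]
yaw -0.23096941181401454
deckL [401.  141.8  44. ]
deckR [600.6  95.2  44. ]
len 205.02959398906873 yaw -0.22905356680612862
plL [480.4  55.8  75. ]
plR [572.6  26.5  75. ]
len 96.79377917717677 yaw -0.30824737186768925
pin [539.8  73.5  62. ]
lev [547.1  23.   66. ]
pt [591.4 249.9  50. ]
clip [591.8 200.7  50. ]
50 [-0.3 49.2  0. ]
pt [590.9 249.1  56. ]
clip [591.3 200.8  56. ]
56 [-0.3 48.2  0. ]
pt [590.5 248.2  62. ]
clip [590.8 200.9  62. ]
62 [-0.3 47.3  0. ]
```

arm_command --rot '[[0, 0, 0], [0, 0, 0], [0, 0, 0], [0, 0, -9.6], [0, 0, -9.6], [0, 0, -9.6], [0, 0, -9.6], [0, 0, -9.6], [0, 0, -9.6], [0, 0, -9.6], [0, 0, -9.6], [0, 0, 0]]' --dp '[[32, -33, 0], [32, -33, 0], [32, -33, 0], [0, 0, 14], [0, 0, 14], [0, 0, 14], [0, 0, 14], [0, 0, 14], [0, 0, 14], [0, 0, 14], [0, 0, 14], [0, 0, 14]]' --jaw '[60, 50, 45, 45, 45, 45, 45, 45, 45, 45, 45, 45]' --force 20

```text
time: 2.33
tool_pos: [467.0, 215.2, 104.8]
ee_rot: [0.0, 0.117, 0.993, -0.0]
contact_force: [0.7, 0.4, -0.1]
gripper_width: 0.526
grip_force: 0.0
```

```bash
python3 - <<'E'
from h import *
np.set_printoptions(precision=1,suppress=True)
w=np.load("w1.npy",allow_pickle=True).item()
for p,z in [((203,339),75),((333,364),75),((216,297),5),((333,330),5)]:
    q=onz(w,*p,z); print(q, q[:2]@[.228,.9737], q[:2]@[.9737,-.228])
c,im=snap("wrist","pics/w2.png"); s=r.observe(); print(s["tool_pos"],s["ee_rot"],s["joint_pos"],s["gripper_width"])
print([proj(c,(466.5,216,z)) for z in (56,81)])
E
```

```text
[466.   17.4  75. ] 123.19287126062127 449.8237266392312
[572.8  -6.2  75. ] 124.54900769039185 559.1891664657647
[460.2  20.7   5. ] 125.06910644988051 443.35140513815645
[574.1 -15.6   5. ] 115.72239418107314 562.580095055781
[465.3 214.8 102.8] [-0.   0.1  1.  -0. ] [ 0.3  0.2 -0.4  1.  -0.   0.5] 0.5309619612341052
[(np.float64(324.00816736532255), np.float64(274.2974616430087)), (np.float64(323.95677316943267), np.float64(297.4023803187432))]
```

View pics/w2.png

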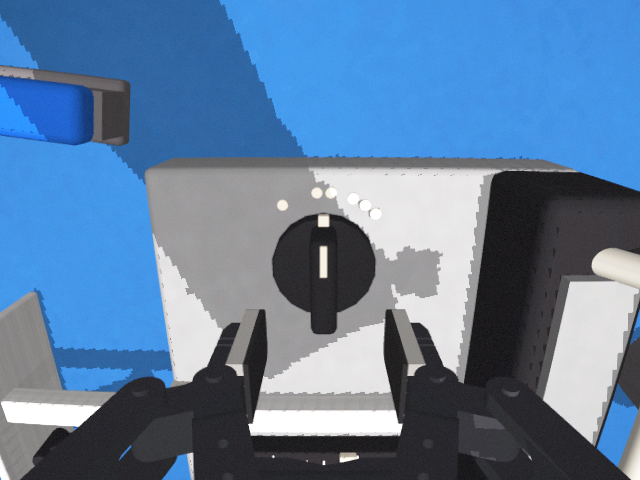

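The dial disc is at about (324,268) and the bar runs (323,228) to (323,333). It is well centred across the fingers, with the axis about 4 mm towards the nose. Lowering, closing, turning.

arm_command --rot '[[0, 0, 0], [0, 0, 0], [0, 0, 0], [0, 0, 0], [0, 0, 0], [0, 0, 0], [0, 0, 0]]' --dp '[[4, 0, 22], [0, 0, 21], [0, 0, 0], [0, 0, 0], [0, 0, 0], [0, 0, 0], [0, 0, 0]]' --jaw '[45, 40, 20, 8, 8, 8, 8]' --force 20

```text
time: 3.25
tool_pos: [461.8, 215.8, 62.3]
ee_rot: [0.0, 0.115, 0.993, -0.001]
contact_force: [-0.4, -4.8, -4.0]
gripper_width: 0.135
grip_force: 26.0
```

arm_command --rot '[[0, 0, 7], [0, 0, 7], [0, 0, 7], [0, 0, 7], [0, 0, 7], [0, 0, 0], [0, 0, 0], [0, 0, 0], [0, 0, 0]]' --dp '[[0, 0, 0], [0, 0, 0], [0, 0, 0], [0, 0, 0], [0, 0, 0], [0, 0, 0], [0, 0, 0], [0, 0, 0], [0, 0, 0]]' --jaw '[8, 8, 8, 8, 8, 8, 45, 45, 45]'

```text
time: 4.38
tool_pos: [462.8, 217.6, 63.0]
ee_rot: [0.0, 0.408, 0.913, 0.001]
contact_force: [-0.4, -0.1, 0.7]
gripper_width: 0.528
grip_force: 0.0
```

arm_command --rot '[[0, 0, 0], [0, 0, 0], [0, 0, 0]]' --dp '[[0, 0, -25], [0, 0, -45], [0, 0, -45]]' --jaw '[45, 60, 85]'

```text
time: 4.75
tool_pos: [461.9, 217.1, 178.5]
ee_rot: [-0.0, 0.408, 0.913, 0.0]
contact_force: [0.4, 0.1, 0.7]
gripper_width: 0.889
grip_force: 0.0
```

```bash
python3 - <<'E'
from h import *
c,im=snap("wrist","pics/w3.png"); s=r.observe(); print(s["tool_pos"],s["ee_rot"],s["joint_pos"],s["gripper_width"])
E
```

```text
[465.98970535 218.54914336 185.39129682] [0.00387259 0.40800035 0.91296517 0.00391393] [ 3.12530539e-01  1.04062948e-01 -3.36973871e-01  1.11876596e+00
  6.37305888e-04  1.15307308e+00] 0.9694390355067201
```

View pics/w3.png

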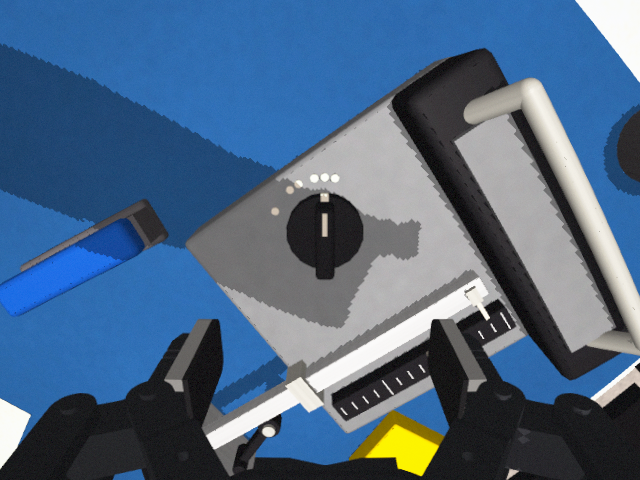

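The dial nose (324,197) now points at the middle of the three pips (314–335,178). Next I look closely at the pointer and clip.

arm_command --rot '[[0, 0, 9.2], [0, 0, 9.2], [0, 0, 9.2], [0, 0, 9.2], [0, 0, 9.2], [0, 0, 9], [0, 0, 0], [0, 0, 0], [0, 0, 0], [0, 0, 0]]' --dp '[[0, 0, 0], [0, 0, 0], [0, 0, 0], [0, 0, 0], [0, 0, 0], [0, 0, 0], [-13, 40, 0], [-13, 40, 0], [0, 40, 0], [0, 0, 0]]' --jaw '[85, 85, 85, 85, 85, 85, 85, 85, 85, 85]'

```text
time: 6.05
tool_pos: [576.0, 163.6, 177.4]
ee_rot: [0.0, 0.784, 0.62, 0.001]
contact_force: [-1.2, -0.7, -1.1]
gripper_width: 0.993
grip_force: 0.0
```

```bash
python3 - <<'E'
from h import *
c,im=snap("wrist","pics/w4.png"); np.save("w4.npy",c,allow_pickle=True); s=r.observe(); print(s["time"],s["tool_pos"],s["ee_rot"],s["joint_pos"],s["gripper_width"])
E
```

```text
6.1 [573.95749139 164.00230269 177.14139008] [-2.14088708e-04  7.83940264e-01  6.20836187e-01  2.14230287e-04] [ 1.69773272e-01  2.59977645e-01 -1.65024087e-01  1.14562388e+00
  5.81182070e-04  1.97174810e+00] 0.9940789000649249
```

View pics/w4.png

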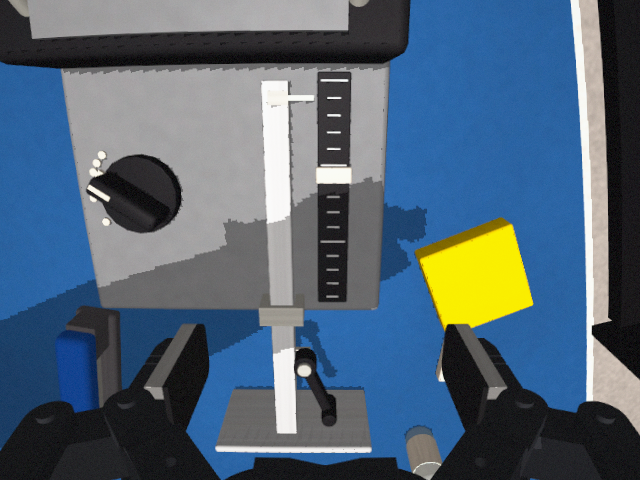

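The pointer tip is at (313,98) and the clip at about (333,175). The lever pin is at (304,368), its end at (328,408), and the plate top edge at row 449.

```bash
python3 - <<'E'
from h import *
np.set_printoptions(precision=1,suppress=True)
w1=np.load("w1.npy",allow_pickle=True).item();w4=np.load("w4.npy",allow_pickle=True).item()
def white(fn,box):
    im=cv2.imread(fn);x0,y0,x1,y1=box;g=(im[y0:y1,x0:x1].min(2)>170).astype(np.uint8)
    n,l,s,ce=cv2.connectedComponentsWithStats(g);i=1+np.argmax(s[1:,4]);print(fn,s[i],ce[i]+[x0,y0]);return ce[i]+[x0,y0]
c4=white("pics/w4.png",(312,160,356,190));c1=white("pics/w1.png",(340,88,382,116))
u=np.array([.228,.9737]);v=np.array([.9737,-.228])
def M(p): return p[:2]@v,p[:2]@u,p[2]
print("clip",M(tri(w1,c1,w4,c4)[0]),"pt",M(tri(w1,(361,31),w4,(313,98))[0]),tri(w1,(361,31),w4,(313,98))[1])
print("pin",M(tri(w1,(292,270),w4,(304,368))[0]))
for z in (50,54,58,62): print(z,"clip",M(onz(w4,*c4,z)),"pt",M(onz(w4,313,98,z)))
for n,p,z in [("plate L",(217,450),75),("plate R",(370,451),75),("pin",(304,368),62),("lev",(328,402),66),("leg",(285,425),60),("leg",(275,100),60),("deckL",(101,306),44),("deckR",(380,308),44)]: print(n,M(onz(w4,*p,z)))
print(r.observe()["tool_pos"],M(r.observe()["tool_pos"]))
E
```

```text
pics/w4.png [  3   8  37  16 564] [333.5 175.3]
pics/w1.png [  4   4  33  22 461] [360.2 102.7]
clip (np.float64(529.6257745496127), np.float64(330.4965466735074), np.float64(63.16164040366313)) pt (np.float64(518.017625042575), np.float64(375.5891494544581), np.float64(67.1639479526145)) 0.2259883046087273
pin (np.float64(509.2810655048256), np.float64(199.88048470130263), np.float64(74.49615352462546))
50 clip (np.float64(530.1080858784424), np.float64(328.08790244103784), np.float64(50.0)) pt (np.float64(517.4766387783666), np.float64(375.6191453168336), np.float64(50.0))
54 clip (np.float64(530.0220807956051), np.float64(328.7996120438915), np.float64(54.0)) pt (np.float64(517.578732675971), np.float64(375.6230517477127), np.float64(54.0))
58 clip (np.float64(529.9360757127679), np.float64(329.5113216467452), np.float64(58.0)) pt (np.float64(517.6808265735754), np.float64(375.6269581785918), np.float64(58.0))
62 clip (np.float64(529.8500706299307), np.float64(330.22303124959893), np.float64(62.0)) pt (np.float64(517.7829204711798), np.float64(375.6308646094709), np.float64(62.0))
plate L (np.float64(442.10199370008775), np.float64(124.60702137523775), np.float64(75.0))
plate R (np.float64(558.1869837243077), np.float64(124.12165082804349), np.float64(74.99999999999997))
pin (np.float64(509.12520540328336), np.float64(190.65912219266292), np.float64(62.0))
lev (np.float64(526.4629368083558), np.float64(163.33979339467405), np.float64(66.0))
leg (np.float64(493.0930515978396), np.float64(135.91313623231176), np.float64(60.0))
leg (np.float64(495.4161068550003), np.float64(374.6386742264839), np.float64(60.0))
deckL (np.float64(357.2252136770953), np.float64(230.76351027602163), np.float64(44.0))
deckR (np.float64(564.636822629118), np.float64(229.68445999369888), np.float64(44.0))
[574.  164.  177.1] (np.float64(521.4698843492819), np.float64(290.55135017002067), np.float64(177.14139008098172))
```

arm_command --rot '[[0, 0, 0], [0, 0, 0], [0, 0, 0], [0, 0, 0], [0, 0, 0], [0, 0, 0], [0, 0, 0]]' --dp '[[-45, -7, 0], [-45, -7, 0], [-48, -7, 0], [0, 0, 30], [0, 0, 35], [0, 0, 20], [0, 0, 0]]' --jaw '[85.4, 85.4, 85.4, 85.4, 85.4, 85.4, 85.4]'

```text
time: 6.98
tool_pos: [518.0, 35.4, 90.7]
ee_rot: [-0.002, 0.783, 0.622, -0.002]
contact_force: [0.5, 0.3, 0.7]
gripper_width: 1.002
grip_force: 0.0
```

```bash
python3 - <<'E'
from h import *
np.set_printoptions(precision=1,suppress=True)
c,im=snap("wrist","pics/w5.png"); np.save("w5.npy",c,allow_pickle=True); s=r.observe(); p=s["tool_pos"]; print(s["time"],p,p[:2]@[.9737,-.228],p[:2]@[.228,.9737],s["ee_rot"],s["contact_force"])
E
```

```text
7.025 [519.5  35.3  92. ] 497.8386774180833 152.8133211496097 [-0.   0.8  0.6 -0. ] [-1.3 -0.3  0.7]
```

View pics/w5.png

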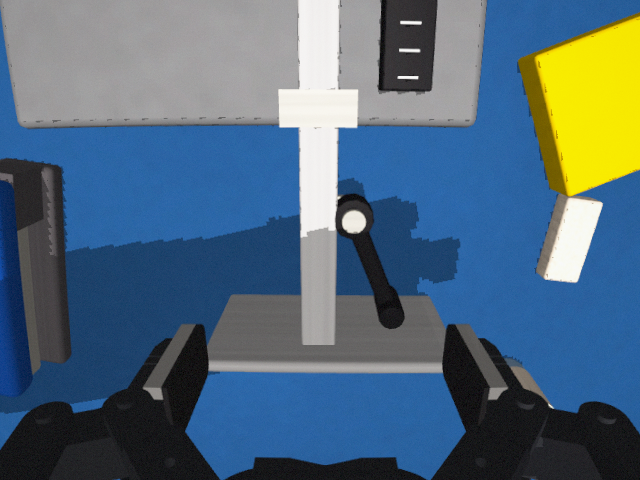

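The leg centre is at column 319, the lever pin at (353,221) and end at (391,315). The plate's upper edge is at rows 362–372, between the open fingers.

```bash
python3 - <<'E'
from h import *
np.set_printoptions(precision=1,suppress=True)
c=np.load("w5.npy",allow_pickle=True).item();s=r.observe();q=np.array(s["ee_rot"]);t=s["tool_pos"]
T=np.array(c["extrinsics"])
a=2*np.arctan2(q[2],q[1]);ux=np.array([np.cos(a),np.sin(a)]);uy=np.array([ux[1],-ux[0]]);print(t,np.degrees(a))
for n,p,z in [("leg",(319,335),60),("leg",(319,140),60),("plate in",(325,362),75),("plate out",(325,372),75),("platebotL",(231,295),5),("platebotR",(432,295),5),("deck",(30,126),44),("deck",(470,126),44),("pin",(353,221),66),("lev",(391,318),66)]:
    d=onz(c,*p,z)[:2]-t[:2];print(n,"tool x,y:",d@ux,d@uy)
E
```

```text
[519.5  35.3  92. ] 76.85507186116132
leg tool x,y: -20.638135620906393 -3.6644186639565626
leg tool x,y: 68.65635838249409 -3.222878170498499
plate in tool x,y: -25.11146946607784 -0.7724089315215666
plate out tool x,y: -30.4058500225906 -0.7740078987621877
platebotL tool x,y: -27.334302775245963 -57.464262199342166
platebotR tool x,y: -27.090544433159998 62.84401481927928
deck tool x,y: 75.31937886493844 -134.4751573606492
deck tool x,y: 73.57466913206952 62.28975004501528
pin tool x,y: 36.71477164653985 10.648336267744243
lev tool x,y: -8.190547020273408 28.578298580828488
```

arm_command --rot '[[0, 0, 0], [0, 0, 0], [0, 0, 0], [0, 0, 0], [0, 0, 0], [0, 0, 0], [0, 0, 0], [0, 0, 0], [0, 0, 0], [0, 0, 0], [0, 0, 0], [0, 0, 0]]' --dp '[[0, 3, 20], [0, 0, 20], [0, 0, 18], [0, 0, 0], [-8, 0, 0], [-8, 0, 0], [-8, 0, 0], [-8, 0, 0], [-8, 0, 0], [-8, 0, 0], [-8, 0, 0], [0, 0, 0]]' --jaw '[85.4, 85.4, 85.4, 85.4, 85.4, 85.4, 85.4, 85.4, 85.4, 85.4, 85.4, 85.4]'

```text
time: 8.52
tool_pos: [511.2, -21.3, 34.3]
ee_rot: [0.0, 0.784, 0.621, -0.0]
contact_force: [1.4, 3.1, 1.9]
gripper_width: 0.999
grip_force: 1.7
```

```bash
python3 - <<'E'
from h import *
np.set_printoptions(precision=1,suppress=True)
a,ia=snap("scene","pics/s6.png");b,ib=snap("side","pics/d6.png");snap("wrist","pics/w6.png")
s=r.observe();p=s["tool_pos"];print(s["time"],p,p[:2]@[.9737,-.228],p[:2]@[.228,.9737],s["contact_force"])
def crop(im,c,h,k):
    u,v=map(int,c);return cv2.resize(im[v-h:v+h,u-h:u+h],None,fx=k,fy=k,interpolation=cv2.INTER_CUBIC)
P=np.array([.9737,-.228])*522+np.array([.228,.9737])*330
pa,pb=proj(a,(*P,60)),proj(b,(*P,60));print(pa,pb)
o=np.hstack([crop(ia,pa,40,5),crop(ib,pb,40,5)]);cv2.imwrite("pics/z6.png",o[:,:,::-1])
E
```

```text
8.675 [511.3 -20.6  34.2] 502.5905112373139 96.47858078781279 [1.6 3.6 2.1]
(np.float64(388.2431755291524), np.float64(226.8544962723954)) (np.float64(264.05941255325007), np.float64(201.8867720288849))
```

View pics/z6.png

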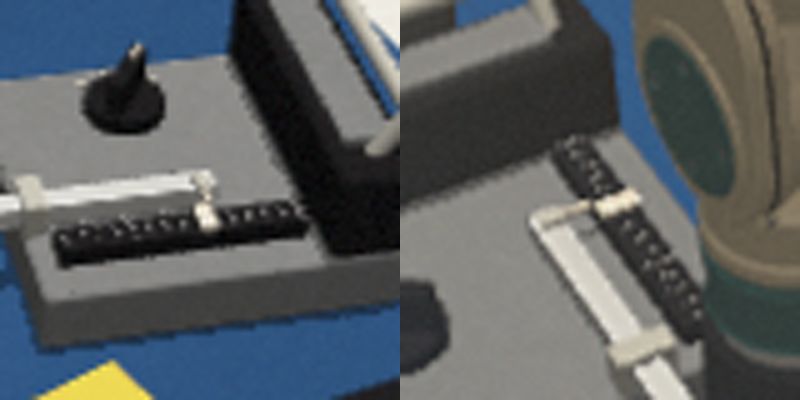

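The pointer (side crop (545,215)–(595,207)) is about in line with the clip (about (619,203)). I'll quantify that.

```bash
python3 - <<'E'
from h import *
np.set_printoptions(precision=1,suppress=True)
a,b=r.calibration("scene"),r.calibration("side")
f=lambda c,p,z:onz(c,*p,z)[:2]@[.228,.9737]
A=lambda x,y:(348+x/5,186+y/5);B=lambda x,y:(224+(x-400)/5,161+y/5)
for z in (56,60,64): print(z,"scene pt",f(a,A(206,197),z),"clip",f(a,A(207,215),z),"| side pt",f(b,B(575,210),z),f(b,B(595,207),z),"clip",f(b,B(619,203),z))
# leg displacement from wrist: lever pin before/after
im=cv2.imread("pics/w6.png");cv2.imwrite("pics/w6c.png",im)
# bright white masks
for n,c,I in (("scene",A,cv2.imread("pics/s6.png")),("side",B,cv2.imread("pics/d6.png"))): pass
s=r.observe();print(s["tool_pos"][:2]@[.228,.9737],s["contact_force"])
E
```

```text
56 scene pt 336.47551105529624 clip 332.2452711554306 | side pt 336.7193323538255 333.64618363896074 clip 330.2071432754874
60 scene pt 334.7119288788604 clip 330.5017322477077 | side pt 332.750900419965 329.6936135188227 clip 326.27232348984046
64 scene pt 332.9483467024244 clip 328.7581933399848 | side pt 328.7824684861044 325.7410433986847 clip 322.3375037041936
96.47858078781279 [1.6 3.6 2.1]
```

View pics/w6.png

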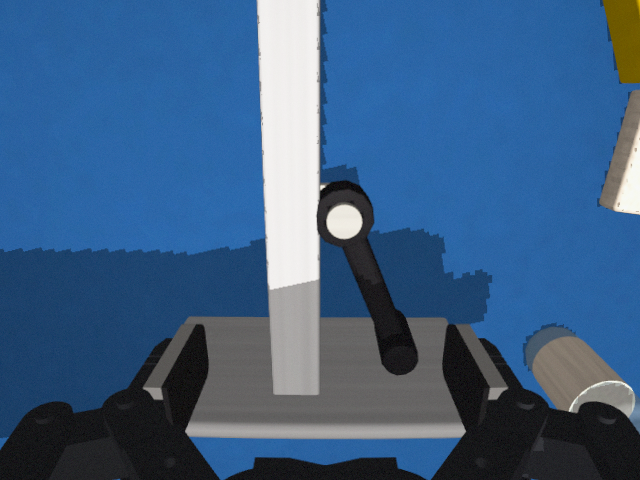

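```bash
python3 - <<'E'
from h import *
np.set_printoptions(precision=1,suppress=True)
a,b=r.calibration("scene"),r.calibration("side");w5=np.load("w5.npy",allow_pickle=True).item();w4=np.load("w4.npy",allow_pickle=True).item();w=r.calibration("wrist")
M=lambda p:np.array([p[:2]@[.9737,-.228],p[:2]@[.228,.9737],p[2]])
A=lambda x,y:(348+x/5,186+y/5);B=lambda x,y:(224+(x-400)/5,161+y/5)
print("clip",M(tri(a,A(207,215),b,B(619,203))[0]),"tail corner",M(tri(a,A(206,178),b,B(540,218))[0]))
for z in (60,64,68): print(z,"pin w4,w5,w6",[M(onz(c,*p,z))[1] for c,p in ((w4,(304,369)),(w5,(353,221)),(w,(344,221)))],
  "legend",[M(onz(c,*p,z))[1] for c,p in ((w5,(319,345)),(w,(296,394)))], "plate top in 75",M(onz(w5,325,362,75))[1],M(onz(w,325,426,75))[1])
E
```

```text
clip [531.2 329.9  58.2] tail corner [493.9 341.8  54.9]
60 pin w4,w5,w6 [np.float64(188.3410258053777), np.float64(187.77782992793988), np.float64(148.142685096599)] legend [np.float64(126.69821475963151), np.float64(87.92802222768273)] plate top in 75 127.700448515316 88.1655113473494
64 pin w4,w5,w6 [np.float64(191.2417402276692), np.float64(188.94979617296272), np.float64(149.31364320550625)] legend [np.float64(129.29302751021916), np.float64(91.18724910705856)] plate top in 75 127.700448515316 88.1655113473494
68 pin w4,w5,w6 [np.float64(194.14245464996065), np.float64(190.12176241798556), np.float64(150.48460131441348)] legend [np.float64(131.88784026080685), np.float64(94.44647598643436)] plate top in 75 127.700448515316 88.1655113473494
```

The wrist views put the leg's travel at about 40 mm, and the outer cameras put the rest at about 3–4 mm. I'll advance 3 mm, then measure pointer and clip on rectified plane strips.

arm_command --rot '[[0, 0, 0], [0, 0, 0]]' --dp '[[-3, 0, 0], [0, 0, 0]]' --jaw '[85.4, 85.4]'

```text
time: 8.93
tool_pos: [510.6, -23.6, 34.2]
ee_rot: [0.0, 0.784, 0.621, -0.0]
contact_force: [2.3, 3.5, 0.9]
gripper_width: 1.001
grip_force: 1.8
```

```bash
cat > m.py <<'E'
from h import *
np.set_printoptions(precision=1,suppress=True,linewidth=200)
ux=np.array([.9735,-.2285]);uy=np.array([.2285,.9735])
ims={n:(r.calibration(n),np.mean([r.grab_frame(n).astype(np.float32).min(2) for _ in range(3)],0).astype(np.float32)) for n in ("scene","side")}
ys=np.arange(312,352,.5)
def prof(n,x0,x1,z):
    c,im=ims[n];xs=np.arange(x0,x1+.1,1.)
    m=np.array([[proj(c,(*(x*ux+y*uy),z)) for x in xs] for y in ys],np.float32)
    return cv2.remap(im,m[...,0],m[...,1],cv2.INTER_LINEAR).mean(1)
def peak(p):
    i=p.argmax();w=np.clip(p-(p.max()+np.median(p))/2,0,None);k=np.abs(np.arange(len(p))-i)<24;w=w*k;return (w*ys).sum()/w.sum(),p.max(),np.median(p)
for n,(x0,x1) in (("pointer",(506,515)),("clip",(524,536))):
    y={c:[peak(prof(c,x0,x1,z))for z in (58,64)] for c in ims};print(n,y)
    s0,s1=y["scene"][0][0],y["scene"][1][0];d0,d1=y["side"][0][0],y["side"][1][0]
    t=(d0-s0)/((s1-s0)-(d1-d0));print(" y",s0+t*(s1-s0),"z",58+6*t)
for c in ims: print(c,"ptr",prof(c,506,515,60)[::2].astype(int),"clip",prof(c,524,536,60)[::2].astype(int))
s=r.observe();print(s["time"],s["tool_pos"],s["tool_pos"][:2]@uy,s["contact_force"])
E
python3 m.py
```

```text
pointer {'scene': [(np.float64(334.56025831890514), np.float32(160.25528), np.float32(122.809715)), (np.float64(332.3032344170379), np.float32(169.13345), np.float32(138.43045))], 'side': [(np.float64(336.7031561651426), np.float32(158.185), np.float32(121.095215)), (np.float64(330.17319069413765), np.float32(149.32669), np.float32(104.21813))]}
 y 333.4283515095186 z 61.00902478290135
clip {'scene': [(np.float64(330.0210351115802), np.float32(209.59866), np.float32(65.02376)), (np.float64(327.7149798091527), np.float32(205.25755), np.float32(88.85501))], 'side': [(np.float64(331.52742562948697), np.float32(201.37083), np.float32(67.43934)), (np.float64(325.68807652186615), np.float32(199.75594), np.float32(73.43584))]}
 y 329.0378675538075 z 60.55805025162523
scene ptr [110 109 107 106 105 103 102 102 102 103 104 105 107 108 106 103 101 101 107 122 144 161 163 155 144 136 129 124 124 128 132 134 135 136 136 136 136 136 136 136] clip [ 55  65  72  70  63  58  55  51  48  48  58  85 126 169 196 206 211 213 213 210 199 177 150 122  95  74  58  51  51  57  68  77  79  73  66  59  53  49  49  56]
side ptr [108 103  99  97  96  98 103 110 115 117 119 119 118 116 113 112 112 115 120 128 138 147 154 155 147 137 125 119 117 115 115 115 116 115 114 113 112 111 110 110] clip [ 67  66  64  59  55  52  53  56  63  74  92 113 136 155 173 188 197 200 199 195 188 177 160 137 107  81  64  58  61  65  67  67  65  61  57  57  59  65  70  73]
9.225 [510.6 -23.5  34.3] 93.77270326845944 [ 2.3  2.9 -0.6]
```

arm_command --rot '[[0, 0, 0], [0, 0, 0]]' --dp '[[-4, 0, 0], [0, 0, 0]]' --jaw '[85.4, 85.4]'

```text
time: 9.48
tool_pos: [509.6, -27.5, 34.2]
ee_rot: [0.0, 0.784, 0.621, 0.0]
contact_force: [2.8, 3.3, 0.1]
gripper_width: 1.002
grip_force: 1.8
```

```bash
python3 m.py
```

```text
pointer {'scene': [(np.float64(330.4248714348095), np.float32(164.70767), np.float32(129.12936)), (np.float64(328.29802179648686), np.float32(173.16489), np.float32(137.59886))], 'side': [(np.float64(332.63531163355725), np.float32(155.82297), np.float32(120.5038)), (np.float64(326.2975123394158), np.float32(147.48099), np.float32(104.164215))]}
 y 329.30843112525986 z 61.14956061613316
clip {'scene': [(np.float64(330.02514746872663), np.float32(209.7162), np.float32(64.82913)), (np.float64(327.77500317146956), np.float32(206.20575), np.float32(88.93565))], 'side': [(np.float64(331.51688221843057), np.float32(201.41042), np.float32(67.350876)), (np.float64(325.6815888938759), np.float32(200.01732), np.float32(73.02108))]}
 y 329.08889114729925 z 60.49652341648132
scene ptr [109 108 108 107 105 104 102 101 100  99  98  98  98 100 110 128 150 165 165 155 141 131 126 124 125 128 131 134 135 136 137 137 137 137 137 136 136 136 136 136] clip [ 56  65  72  69  63  57  51  46  43  45  56  84 125 169 195 206 211 213 213 210 200 178 150 122  95  73  57  51  52  58  69  77  79  73  66  60  54  49  49  57]
side ptr [101 101 105 109 110 110 111 113 115 115 114 112 112 112 117 126 136 145 152 152 146 135 124 117 115 115 116 117 118 117 116 116 117 116 115 113 113 112 111 111] clip [ 67  66  64  59  54  52  52  56  63  75  92 113 136 155 173 188 197 200 199 195 188 177 160 136 107  81  64  58  61  65  67  67  65  61  57  56  59  65  70  73]
9.775 [509.7 -27.3  34.3] 89.850428574326 [ 2.9  3.2 -1.4]
```

Pointer and clip agree to about 0.3 mm. Pinching now.

arm_command --rot '[[0, 0, 0], [0, 0, 0], [0, 0, 0], [0, 0, 0], [0, 0, 0], [0, 0, 0], [0, 0, 0], [0, 0, 0], [0, 0, 0], [0, 0, 0]]' --dp '[[0, 0, 0], [0, 0, 0], [0, 0, 0], [0, 0, 0], [0, 0, 0], [0, 0, 0], [0, 0, 0], [0, 0, 0], [0, 0, 0], [0, 0, 0]]' --jaw '[75, 65, 55, 45, 38, 32, 26, 20, 20, 20]' --force 40

```text
time: 11.02
tool_pos: [505.9, -26.4, 35.5]
ee_rot: [-0.003, 0.784, 0.621, -0.002]
contact_force: [-11.1, 6.5, 22.0]
gripper_width: 0.319
grip_force: 42.4
```

```bash
python3 m.py | grep -v ptr; python3 -c "
from h import *
s=r.observe();print(s['gripper_width']*85.4,s['grip_force'],s['contact_force'],s['moment'],s['joint_vel'].round(3))"
```

```text
pointer {'scene': [(np.float64(330.3674136283704), np.float32(164.0266), np.float32(127.61929)), (np.float64(327.7630929027598), np.float32(169.84262), np.float32(137.83632))], 'side': [(np.float64(332.656554406195), np.float32(154.2746), np.float32(120.276794)), (np.float64(326.296404758211), np.float32(146.80208), np.float32(103.789536))]}
 y 328.78010576777655 z 61.65694097117401
clip {'scene': [(np.float64(330.0296765776076), np.float32(209.34312), np.float32(65.28986)), (np.float64(327.76161444547), np.float32(205.66013), np.float32(89.210205))], 'side': [(np.float64(331.5331092034246), np.float32(201.29231), np.float32(67.52225)), (np.float64(325.6909593804532), np.float32(199.99783), np.float32(73.516525))]}
 y 329.0756209131143 z 60.52388764216293
11.325 [505.9 -26.4  35.5] 89.86075623479469 [-10.7   6.6  22.8]
27.383656456601692 42.35576927661896 [-10.7391212    6.61573791  22.78385341] [ 1.1967073   2.31935132 -0.34115704] [ 0.     0.     0.001  0.001  0.    -0.   ]
```

```bash
python3 -c "
from h import *
print(r.job_done())"
```

```text
the job is handed in; nothing more can be done
None
```

I turned the dial to three pips, drew the leg until the pointer was within about 0.3 mm of the mark clip (by the cameras), pinched the lever shut against it at 42 N, and handed the job in still holding at about 11 s; the hand-in gave no verdict.

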